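# Open the terminal cover and press the reset button

## Task

The reset button of the terminal box is under its cover. Press the snap tab in front of the cover down flush, push the released cover off its seat so that it lies flat on the empty half of the box, then press the reset button fully down and let it go. Use only touch: do not lift or carry the cover, and leave the tape roll, the stamp and the magnet clip where they are.

Things in the scene. Friction and masses are not known exactly. Their poses are not given: they have to be found in the camera images.
- terminal_box: Terminal box fixed to the bench: a grey base plate, 108 (x) by 210 (y) by 14 mm; its flat top is called the deck. Origin on the bench, midway in x; the plate spans y -108 to +102 mm. z up, y the long axis: seat of the cover at +y, empty landing half at -y, ending in a lip 9 mm high. The seat has two rails (9 mm high) whose lips hold the cover down. A cable stub stands 12 mm out of the -x side.
- cover: Terminal cover, a loose aluminium hood with vents, open below, 80 by 80 mm (90 mm in x over its foot flanges), 40 mm high, about 0.15 kg. Origin: centre of its underside; axes as the box's while seated, origin then at box x 0, y 55, z 14 mm. Held down by the rails' lips, it leaves the seat only by sliding along -y; it is off once its origin is past box y -30 mm; at about -60 mm it meets the lip.
- seat (a point): Centre of the seat on the deck: box x 0, y 55, z 14 mm; the seat spans box y 13 to 100 mm. Inside it, under the cover: a terminal strip (box x 18 to 32 mm, 9 mm high) and the reset button in a round collar (26 mm wide, 6 mm high).
- landing (a point): Middle of the landing half on the deck: box x 0, y -50, z 14 mm. The pushed-off cover belongs here.
- cover_push (a point): Point on the outer face of the cover's rear (+y) wall, at cover x 0, y 40, z 25 mm: push here along -y, about 85 to 110 mm. This wall spans only 16 to 40 mm above the deck, as it passes over the button (12 mm high): a pushing fingertip stays about 18 to 32 mm above the deck. The bench behind it (box y 100 to 155 mm) is free for the fingers.
- tab (a joint): Travel of the snap tab, m: 0 = up, the cover is locked; 0.0075 = flush with the deck; 0.008 = end of travel. The cover is free from about 0.0055. It needs about 4 N all the way and stays in where it is left.
- tab_top (a point): Middle of the top of the snap tab, a ribbed grey plastic pad 40 (x) by 32 (y) mm that stands 7.5 mm out of the deck right before the cover's front wall (1.5 mm gap), at x 0, y -3.5 mm of the box. It is pressed straight down.
- reset_button (a joint): Travel of the reset button, m: 0 = up, 0.004 = fully down. A spring brings it back up; fully down takes about 4.5 N.
- reset_top (a point): Centre of the top of the reset button, a black round cap 19 mm wide, 12 mm above the deck, at x -8, y 60 mm of the box; hidden under the cover at first. It is pressed straight down.
- tape_2: Roll of black tape, 62 x 59 x 19 mm, lying on the bench past the landing end of the box. Origin: centre of its underside. Not to be moved.
- lot_stamp: Hand stamp with a wooden grip, 25 x 34 x 64 mm, standing on the robot's side of the box. Origin: centre of its underside. Not to be moved.
- magnet_clip: Magnet clip, 42 x 36 x 16 mm, lying on the far side of the box. Origin: centre of its underside. Not to be moved.

How it is judged:
On the way, in this order (a step that is already met when the one before it is completed fails the run):
1. the snap tab is pressed in while the cover still sits on its seat (value of joint tab above 0.0055 m and y of cover in the frame of terminal_box above 0.047 m), for 0.1 s.
2. the cover is off its seat, flat on the landing half (y of cover in the frame of terminal_box below -0.03 m and z of cover in the frame of terminal_box below 0.02 m and angle between cover's own z axis and vertical below 0.1 rad), for 0.2 s.
3. the reset button is pressed down (value of joint reset_button above 0.003 m and contact force between the fingers and reset_button above 0.5 N), for 0.05 s.
At the end, for the whole second after the job is handed in: The cover lies at rest and flat (within 0.1 rad) on the landing half of the box, its origin at box y -80 to -30 mm, within 30 mm of the centre line and less than 6 mm above the deck; the tab is still in (over 5 mm), and the reset button has been pressed (over 3 mm) by the fingers and is up again (all of step 2 and y of cover in the frame of terminal_box above -0.08 m and x of cover in the frame of terminal_box between -0.03 and 0.03 m and z of cover in the frame of terminal_box above 0.01 m and linear speed of cover below 0.01 m/s and value of joint tab above 0.005 m and value of joint reset_button below 0.0015 m); the robot touches nothing.
It fails at once if the cover is lifted more than 12 mm off the deck (z of cover in the frame of terminal_box above 0.026 m).
It fails at once if the cover is tipped over 0.3 rad (angle between cover's own z axis and vertical above 0.3 rad).
It fails at once if the tape roll is moved more than 25 mm or tipped (distance of tape_2 from where it was at the start of the episode above 0.025 m or angle between tape_2's own z axis and vertical above 0.5 rad).
It fails at once if the stamp is moved more than 25 mm or tipped (distance of lot_stamp from where it was at the start of the episode above 0.025 m or angle between lot_stamp's own z axis and vertical above 0.5 rad).
It fails at once if the magnet clip is moved more than 25 mm or tipped (distance of magnet_clip from where it was at the start of the episode above 0.025 m or angle between magnet_clip's own z axis and vertical above 0.5 rad).
It also fails if it takes over 42 s, if anything falls off the work surface, if the arm or the gripper's body presses on something with over 40 N, if the wrist force passes 120 N, or if a joint passes its speed limit or range.

## Robot

A 7-joint arm with a two-finger parallel gripper is mounted at the origin on a cart in front of the work surface, level with it; the furniture and walls round the work are solid. World frame = base frame: x ahead of the robot, y to its left, z up, the work surface at z = 0. Lengths are in m, angles in rad, forces in N, time in s.
With the tool pointing down it reaches from about 0.4 to 0.85 m from the base axis. Payload 10.4 kg.
Tool frame: the origin (TCP) lies midway between the tips of the shut fingers; the grasp point (between the pads) lies 19 mm behind it; z points along the fingers, y is the line along which they close (so a half turn about z gives the same grasp; the last joint's range is limited). The gripper opens to 87 mm and grips with 3 to 60 N. Pads are 19 mm wide; open, the fingers measure 117 mm over their backs; the gripper's body (75 mm by 190 mm) begins 51 mm behind the grasp point.
Start: joints at [1.217, 0.332, -0.065, 1.46, 0.022, 1.35, -0.088], TCP at [0.203, -0.591, 0.223] pointing down, gripper open.
Joint ranges: [-2.6, 2.6], [-0.5, 2.12], [-1.47, 1.34], [0.16, 2.42], [-1.27, 4.41], [0.06, 2.06], [-2.6, 2.6]. Speed limits (rad/s): [2.22, 2.22, 2.79, 2.79, 3.14, 3.14, 3.14].

## Interface

Orientations are given as a unit quaternion [x, y, z, w].
In Python, from bench import r gives the robot as it stands.
- The arm moves only by the tool arm_command, never from a script. Its argument "moves" is one flat list of numbers, 4 for each row, row after row: the shift along the tool's x, y, z in cm, then the turn about the tool's z in degrees. A call has 1 to 12 rows; each row shifts and turns the commanded pose from where the row before left it, along the tool's axes as they then stand; what a row does not reach is not made up. A row lasts 1/12 s, in which the tool goes at most 41.7 mm and 7.16 degrees, less where a joint would pass 70% of its speed; a pose out of reach is approached as far as the arm can. A call with a gripper value outside its range is refused whole. "fingers" is the opening in per cent of the stroke, from 0 (shut) to 100 (fully open), set as the call begins (left out, the last holds). The fingers move at their own pace and stop on an object; "squeeze" is the grip in N (left out, the last holds). Time passes only in rows, so rows that do not move let the fingers close. It gives the time, the measured TCP pose, the force, the opening and the grip force at its end, in the units of the state.
- r.read_state(): the state, without advancing time (a new reading comes with each control period).
- r.camera(name): name is "scene" or "top"; returns the picture (480x640x3 uint8, red, green, blue); there is no depth.
- r.camera_info(name): a dict with "fx", "fy", "cx", "cy" (pixels), "origin" and "attitude" of the camera in the world. Camera axes: x right, y up, looking along -z (the intrinsics and any distortion apply to the point x, -y, -z); pixel columns grow to the right and rows downward; lengths in m; the calibration is good to about 2 mm. A picture is of the moment at which its call begins. camera_info takes no time and is no camera call.
- r.close_job(): hands the job in; it is judged then, once.
The state is a dict: "time": time; "joint_positions": joint angles; "joint_vel": joint speeds; "joint_torque": joint torques, N m; "ee_pos": TCP position; "eef_rot": TCP orientation; "ft_force": force on the tool from outside, world axes, zero at the start; "torque": the same for the moment, N m; "width": finger opening in m; "grip_force": force on a finger pad.
Only numpy, scipy, OpenCV 4.12 (cv2) and the standard library are available. Lean on these libraries where they do the work, as an engineer would, in place of code of your own. Each camera call takes 0.05 s, during which the arm holds its last target. There are 200 camera calls.

## Working session

There is one attempt and no reset: what is moved stays moved. The work goes in short steps, Python scripts to look and compute and a tool call to move; the robot and the scene stay as the last step left them, time stands still between calls to the robot, and variables do not carry over. Pictures are saved under pics/ and viewed, at most 10 in all, crops included, and the job is handed in when it is done.

Besides the shell and the picture viewer there is one more tool, called as name(argument=value, ...), one argument or row to a line, values as JSON. arm_command: Moves the arm, as the interface text tells. Its arguments: {"type":"object","properties":{"moves":{"type":"array"},"fingers":{"type":"number"},"squeeze":{"type":"number"}},"required":["moves"]}

```bash
ls; mkdir -p pics; python3 - <<'E'
from bench import r
import cv2
for n in("scene","top"):
    cv2.imwrite(f"pics/{n}0.png",r.camera(n)[:,:,::-1]); print(r.camera_info(n))
print(r.read_state())
E
```

```text
pics
{'fx': 571.8657614976069, 'fy': 571.8657614976069, 'cx': 307.6656680583176, 'cy': 228.3774706521524, 'origin': array([0.26860063, 0.75584742, 0.51226117]), 'attitude': array([-0.09872924,  0.4747106 ,  0.86032882, -0.15727906])}
{'fx': 474.25836136219874, 'fy': 474.25836136219874, 'cx': 319.8165642084514, 'cy': 246.6382570124746, 'origin': array([0.48241711, 0.0904492 , 0.91541011]), 'attitude': array([-0.04441603,  0.0216933 ,  0.71188719, -0.7005521 ])}
{'time': 0.1, 'joint_positions': array([ 1.21740605,  0.33278749, -0.06469787,  1.4608656 ,  0.02164759,
        1.3498614 , -0.08851322]), 'joint_vel': array([ 0.00150561, -0.00268448, -0.00148476,  0.00082467,  0.00042681,
        0.00061405, -0.00135338]), 'joint_torque': array([ 2.12837171e-03, -6.24547720e+01,  2.51226209e-02, -3.90719748e+01,
       -6.12803246e-02,  3.64902732e-02,  7.47172180e-05]), 'ee_pos': array([ 0.20286599, -0.59080538,  0.22184278]), 'eef_rot': array([ 9.86351987e-01,  1.64649268e-01, -1.50626236e-04, -5.93862458e-04]), 'ft_force': array([ 0.45192852,  0.48879902, -0.48214902]), 'torque': array([-0.01014895, -0.0061959 , -0.00850355]), 'grip_force': 0.0, 'width': 0.08706037470503743}
```

View pics/top0.png

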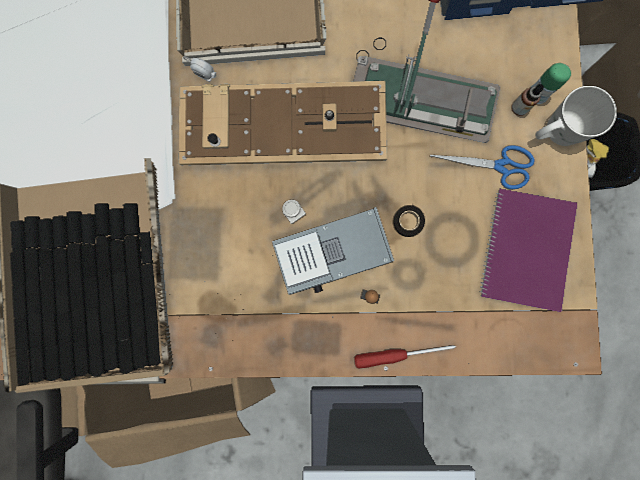

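View pics/scene0.png

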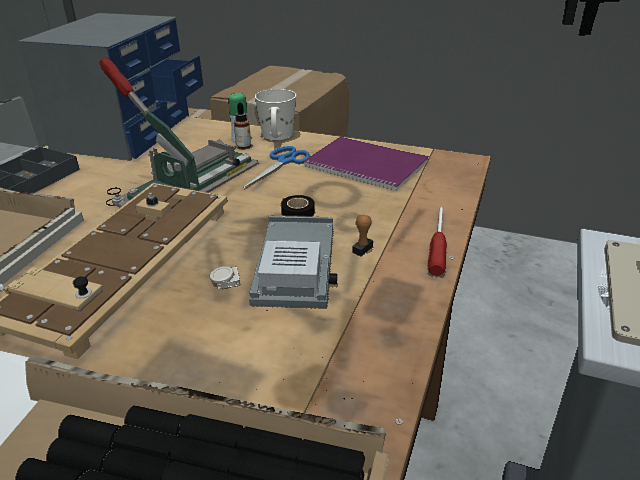

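The top view shows the box with its cover end at left (273–393, 208–293), the white cover label at about (302,258), tab at (333,250), tape (409,221), clip (292,209) and stamp (371,296). I'll measure the corners from a crop.

```bash
cat > h.py <<'E'
import numpy as np, cv2
from scipy.spatial.transform import Rotation as R
from bench import r
def ray(n,u,v,z):
    c=r.camera_info(n); d=R.from_quat(c["attitude"]).apply([(u-c["cx"])/c["fx"],-(v-c["cy"])/c["fy"],-1])
    o=np.array(c["origin"]); return o+d*(z-o[2])/d[2]
def proj(n,p):
    c=r.camera_info(n); q=R.from_quat(c["attitude"]).inv().apply(np.array(p)-c["origin"])
    return c["cx"]-c["fx"]*q[...,0]/q[...,2], c["cy"]+c["fy"]*q[...,1]/q[...,2]
E
python3 - <<'E'
from h import *
im=cv2.imread("pics/top0.png")
hsv=cv2.cvtColor(im,cv2.COLOR_BGR2HSV)
m=((im[:,:,0].astype(int)-im[:,:,2]>-8)&(im.max(2)>70)).astype(np.uint8)*255
m[:195]=0;m[305:]=0;m[:,:262]=0;m[:,400:]=0
m=cv2.morphologyEx(m,cv2.MORPH_OPEN,np.ones((5,5)))
cs,_=cv2.findContours(m,0,2); c=max(cs,key=cv2.contourArea)
q=cv2.boxPoints(cv2.minAreaRect(c)); print(cv2.contourArea(c),q)
ap=cv2.approxPolyDP(c,6,True)[:,0]; print(ap)
for p in q: print(ray("top",*p,0.014))
w=cv2.resize(im[195:305,265:425],None,fx=5,fy=5,interpolation=2)
cv2.drawContours(w,[((c-[265,195])*5).astype(int)],-1,(0,0,255),1)
cv2.imwrite("pics/c0.png",w)
E
```

```text
6030.0 [[271.1015  241.05205]
 [376.4477  207.127  ]
 [393.70197 260.70612]
 [288.35577 294.63116]]
[[376 209]
 [273 241]
 [288 293]
 [391 261]]
[0.57964168 0.21218891 0.014     ]
[0.64140414 0.00911152 0.014     ]
[ 0.53799703 -0.0208362   0.014     ]
[0.47689094 0.1798488  0.014     ]
```

View pics/c0.png

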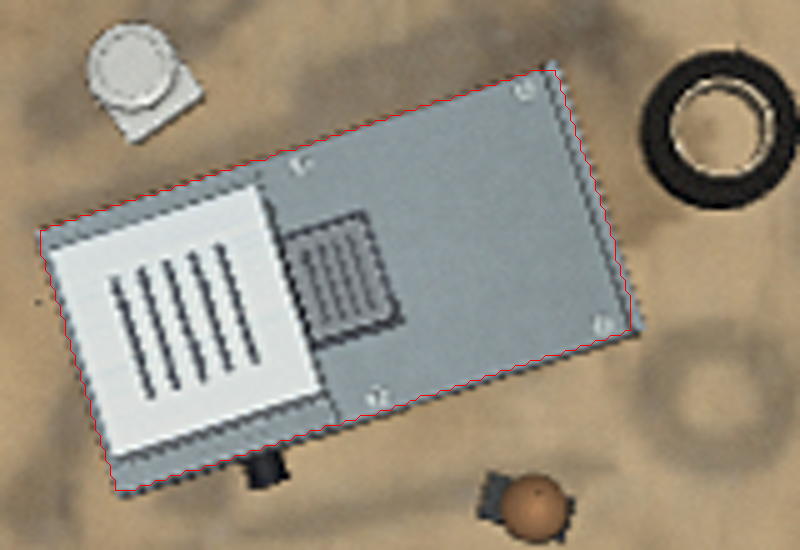

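```bash
python3 - <<'E'
from h import *
P=np.array([ray("top",u,v,.014)[:2] for u,v in [(271.1,241.05),(376.4,207.1),(393.7,260.7),(288.4,294.6)]])
y=P[0]-P[1]+P[3]-P[2]; y/=np.linalg.norm(y); x=np.array([y[1],-y[0]]); print("yaw",np.degrees(np.arctan2(-y[0],y[1])))
print("size",[np.linalg.norm(P[i]-P[i-1]) for i in range(4)])
o=P.mean(0)+.003*y; print("org from plate",o)
g=lambda a:[ray("top",265+u/5-.4,195+v/5-.4,a[0])[:2] for u,v in a[1]]
C=np.mean(g((.054,[(50,248),(258,183),(325,392),(112,460)])),0); print("from cover",C-.055*y)
T=np.mean(g((.0215,[(285,238),(365,213),(403,321),(318,346)])),0); print("from tab",T+.0035*y)
# scene check
for b in [(0,15,54),(40,15,54),(-40,15,54),(0,-3.5,21.5),(54,-108,14),(-54,102,14)]:
    w=np.r_[(o+b[0]/1e3*x+b[1]/1e3*y),b[2]/1e3]; print(b,proj("scene",w))
im=cv2.imread("pics/scene0.png"); cv2.imwrite("pics/s0.png",cv2.resize(im[205:315,225:365],None,fx=5,fy=5,interpolation=2))
s=r.read_state(); print(R.from_quat(s["eef_rot"]).as_matrix())
E
```

```text
yaw 16.932953655038883
size [np.float64(0.10769517525932876), np.float64(0.2121931936759036), np.float64(0.10772134268811327), np.float64(0.2096843545570796)]
org from plate [0.55814156 0.09795107]
from cover [0.55806491 0.09811621]
from tab [0.55777971 0.09685533]
(0, 15, 54) (np.float64(292.94980415078265), np.float64(239.57727998405608))
(40, 15, 54) (np.float64(265.9411455438131), np.float64(238.89469687511323))
(-40, 15, 54) (np.float64(320.1561076568862), np.float64(240.26485812335858))
(0, -3.5, 21.5) (np.float64(294.8804857697137), np.float64(250.7961974685001))
(54, -108, 14) (np.float64(269.2421547764319), np.float64(218.8901574138386))
(-54, 102, 14) (np.float64(326.8815387354545), np.float64(299.73762677622983))
[[ 9.45781192e-01  3.24804087e-01 -4.92699013e-04]
 [ 3.24804444e-01 -9.45780532e-01  1.12191383e-03]
 [-1.01582936e-04 -1.22111583e-03 -9.99999249e-01]]
```

View pics/s0.png

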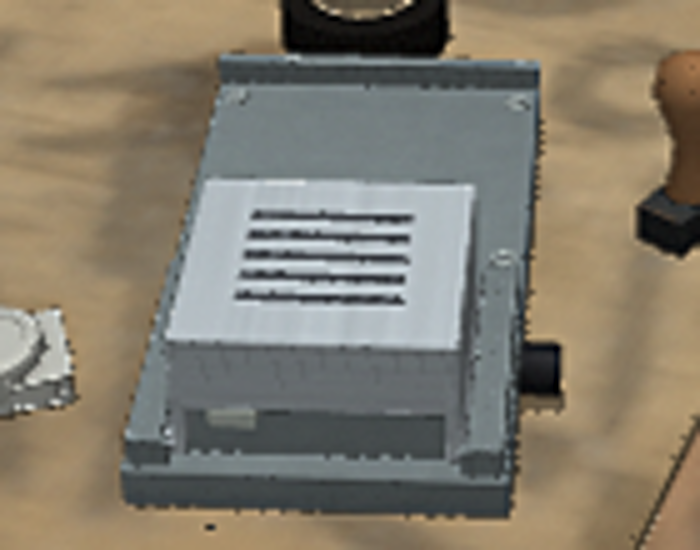

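The corner, cover and tab estimates agree on a box origin of about (0.558, 0.098) with 16.9° yaw. The scene view confirms it, with the cover's front edge at about y 241. Next I go above the tab.

arm_command(
  moves=[2.8,-2.66,0,0,2.8,-2.66,0,0,2.8,-2.66,0,0,2.8,-2.66,0,0,2.8,-2.66,0,0,2.8,-2.66,0,0,2.8,-2.66,0,0,2.8,-2.66,0,0,2.8,-2.66,0,0,2.8,-2.66,0,0],
  fingers=0,
)

```text
time: 0.93
ee_pos: [0.3817, -0.2468, 0.2224]
eef_rot: [0.986, 0.165, -0.0, 0.0]
ft_force: [-0.4, -0.8, -0.6]
width: 0.0285
grip_force: 0.0
```

arm_command(
  moves=[2.8,-2.66,0,0,2.8,-2.66,0,0,2.8,-2.66,0,0,2.8,-2.66,0,0,2.8,-2.66,0,0,2.8,-2.66,0,0,2.8,-2.66,0,0,2.8,-2.66,0,0,2.8,-2.66,0,0,2.8,-2.66,0,0],
)

```text
time: 1.77
ee_pos: [0.5604, 0.0954, 0.2223]
eef_rot: [0.986, 0.164, -0.0, 0.0]
ft_force: [0.5, -0.9, -0.4]
width: 0.0005
grip_force: 0.0
```

arm_command(
  moves=[0,0,0,-7,0,0,0,-7,0,0,0,-7,0,0,0,-7,0,0,0,-7,0,0,0,-7,0,0,0,-7,0,0,0,-7,0,0,0,-7,0,0,0,-7,0,0,0,-7,0,0,0,-7],
)

```text
time: 2.77
ee_pos: [0.5597, 0.0938, 0.2222]
eef_rot: [0.62, 0.784, -0.0, -0.0]
ft_force: [1.1, -0.4, 0.3]
width: 0.0004
grip_force: 0.0
```

arm_command(
  moves=[0,0,0,-4,0,0,0,0,0,0,0,0],
)

```text
time: 3.02
ee_pos: [0.5597, 0.0938, 0.2222]
eef_rot: [0.596, 0.803, -0.0, -0.0]
ft_force: [-0.1, 0.3, 0.3]
width: 0.0004
grip_force: 0.0
```

```bash
cat >> h.py <<'E'
o=np.array([.558,.098]); a=np.radians(16.93); bx=np.array([np.cos(a),np.sin(a)]); by=np.array([-np.sin(a),np.cos(a)])
def st():
    s=r.read_state(); M=R.from_quat(s["eef_rot"]).as_matrix(); p=s["ee_pos"]-np.r_[o,0]
    print("t",round(s["time"],2),"box mm",np.round([p[:2]@bx*1e3,p[:2]@by*1e3,p[2]*1e3],1),"yaw err",round(np.degrees(np.arctan2(M[1,0],M[0,0]))-106.93,2),"tilt",np.round(M[:2,2],4),"F",np.round(s["ft_force"],2),"w",round(s["width"],4))
E
python3 -c "
from h import *
st()"
```

```text
t 3.02 box mm [  0.4  -4.5 222.2] yaw err -0.13 tilt [-0.0006 -0.    ] F [-0.13  0.25  0.28] w 0.0004
```

Over the tab as planned. Descending, then pressing slowly.

arm_command(
  moves=[0,0,3.5,0,0,0,3.5,0,0,0,3.5,0,0,0,3.5,0,0,0,3,0,0,0,1.5,0,0,0,0.5,0,0,0,0,0],
)

```text
time: 3.68
ee_pos: [0.5596, 0.094, 0.0322]
eef_rot: [0.596, 0.803, -0.0, -0.0]
ft_force: [0.0, 0.3, 0.6]
width: 0.0005
grip_force: 0.0
```

arm_command(
  moves=[0,0,0.3,0,0,0,0.3,0,0,0,0.3,0,0,0,0.2,0,0,0,0.2,0,0,0,0.2,0,0,0,0.1,0,0,0,0.1,0,0,0,0.1,0,0,0,0,0],
)

```text
time: 4.52
ee_pos: [0.5603, 0.0939, 0.0146]
eef_rot: [0.595, 0.804, 0.0, 0.0]
ft_force: [1.3, -0.2, 3.9]
width: 0.0004
grip_force: 1.3
```

```bash
python3 -c "
from h import *
st()"
```

```text
t 4.52 box mm [ 1.  -4.6 14.6] yaw err 0.01 tilt [0.0008 0.0001] F [ 1.26 -0.19  3.85] w 0.0004
```

arm_command(
  moves=[0,0,0.05,0,0,0,0.05,0,0,0,0.05,0,0,0,0.0,0],
)

```text
time: 4.85
ee_pos: [0.5603, 0.0939, 0.0144]
eef_rot: [0.595, 0.804, -0.0, 0.001]
ft_force: [-4.5, -2.6, 20.4]
width: 0.0007
grip_force: 9.7
```

The tab is bottomed at 20 N. Up, over to behind the cover, fingers half open for a two-point push.

arm_command(
  moves=[0,0,-1,0,0,0,-3,0,0,0,-4,0,2.5,0,-1,0,3.5,0,0,0,3.5,0,0,0,2.5,0,0,0,0.5,0,0,0,0,0,0,0],
  fingers=50,
)

```text
time: 5.6
ee_pos: [0.5219, 0.2157, 0.103]
eef_rot: [0.593, 0.805, -0.0, -0.0]
ft_force: [-0.4, -0.8, 0.1]
width: 0.0423
grip_force: 0.0
```

```bash
python3 -c "
from h import *
st()
im=r.camera('scene')[:,:,::-1]; cv2.imwrite('pics/s1.png',cv2.resize(im[150:330,190:400],None,fx=3,fy=3))"
```

```text
t 5.6 box mm [ -0.2 123.1 103. ] yaw err 0.27 tilt [-0.0009  0.0005] F [-0.4  -0.84  0.08] w 0.0423
```

View pics/s1.png

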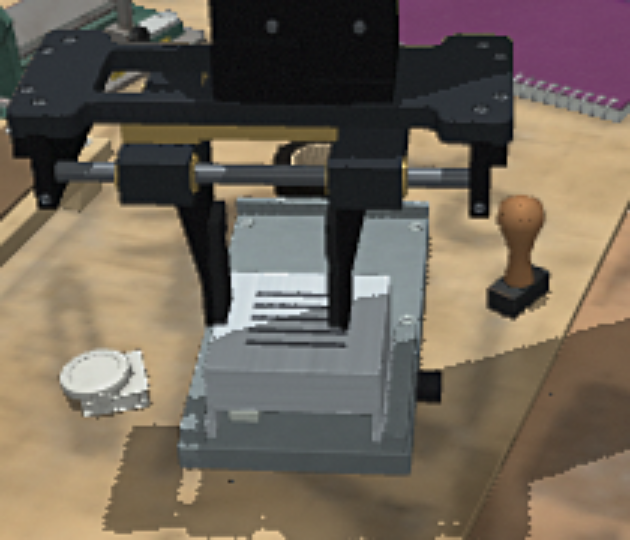

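The open fingers hang behind and above the seated cover, and everything else is untouched. Lowering to 22 mm above the deck and pushing.

arm_command(
  moves=[0,0,2,0,0,0,2.5,0,0,0,1.7,0,0,0,0.5,0,0,0,0,0,-0.5,0,0,0,-0.5,0,0,0,-0.5,0,0,0,-0.5,0,0,0,-0.5,0,0,0,-0.5,0,0,0,0,0,0,0],
)

```text
time: 6.65
ee_pos: [0.5328, 0.1833, 0.0361]
eef_rot: [0.596, 0.803, -0.0, 0.0]
ft_force: [-0.2, -1.1, 0.1]
width: 0.0432
grip_force: 0.0
```

```bash
python3 -c "
from h import *
st()"
```

```text
t 6.65 box mm [ 0.7 88.9 36.1] yaw err -0.06 tilt [ 0.0004 -0.0008] F [-0.16 -1.1   0.13] w 0.0432
```

arm_command(
  moves=[-0.7,0,0,0,-0.7,0,0,0,-0.7,0,0,0,-0.7,0,0,0,-0.7,0,0,0,-0.7,0,0,0,-0.7,0,0,0,-0.5,0,0,0,0,0,0,0],
)

```text
time: 7.4
ee_pos: [0.5484, 0.1314, 0.0359]
eef_rot: [0.596, 0.803, -0.0, 0.0]
ft_force: [-0.0, -0.1, 0.7]
width: 0.0436
grip_force: 0.0
```

```bash
python3 -c "
from h import *
st()
im=r.camera('scene')[:,:,::-1]; cv2.imwrite('pics/s2.png',cv2.resize(im[150:330,190:400],None,fx=3,fy=3))"
```

```text
t 7.4 box mm [ 0.5 34.7 35.9] yaw err -0.08 tilt [ 0.     -0.0009] F [-0.02 -0.14  0.73] w 0.0436
```

View pics/s2.png

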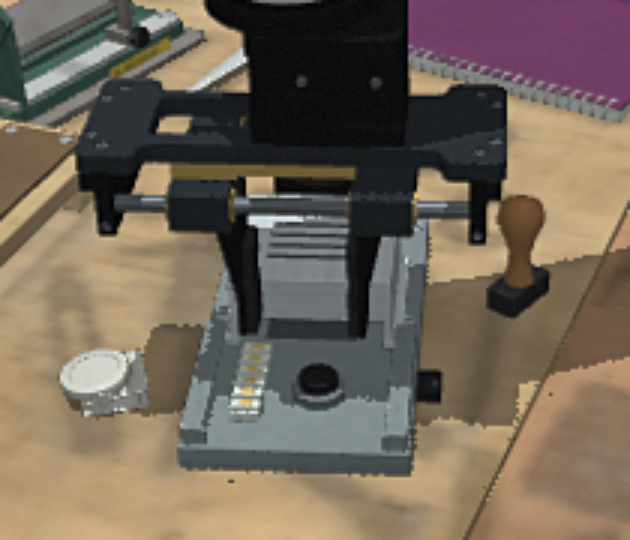

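The cover slid cleanly: the button is exposed at crop (319,378) and the cover stays straight ahead of the fingers. Pushing 35 mm more, then backing off and rising.

arm_command(
  moves=[-0.6,0,0,0,-0.6,0,0,0,-0.6,0,0,0,-0.6,0,0,0,-0.5,0,0,0,-0.3,0,0,0,-0.2,0,0,0,-0.1,0,0,0,0,0,0,0,0,0,0,0],
)

```text
time: 8.28
ee_pos: [0.5581, 0.0996, 0.036]
eef_rot: [0.595, 0.804, -0.0, 0.0]
ft_force: [-0.6, 0.5, 0.1]
width: 0.0434
grip_force: 0.0
```

arm_command(
  moves=[0.5,0,0,0,1.0,0,0,0,1.5,0,-1,0,2,0,-2,0,1,0,-1,0,0,0,0,0,0,0,0,0,0,0,0,0],
  fingers=0,
)

```text
time: 8.95
ee_pos: [0.5406, 0.156, 0.0754]
eef_rot: [0.595, 0.803, -0.001, 0.0]
ft_force: [-0.3, -0.4, -0.9]
width: 0.0022
grip_force: 0.0
```

```bash
python3 -c "
from h import *
st()
im=r.camera('scene')[:,:,::-1]; cv2.imwrite('pics/s3.png',cv2.resize(im[150:330,190:400],None,fx=3,fy=3))"
```

```text
t 8.95 box mm [ 0.3 60.5 75.4] yaw err -0.01 tilt [-0.0004 -0.0012] F [-0.29 -0.37 -0.9 ] w 0.0022
```

View pics/s3.png

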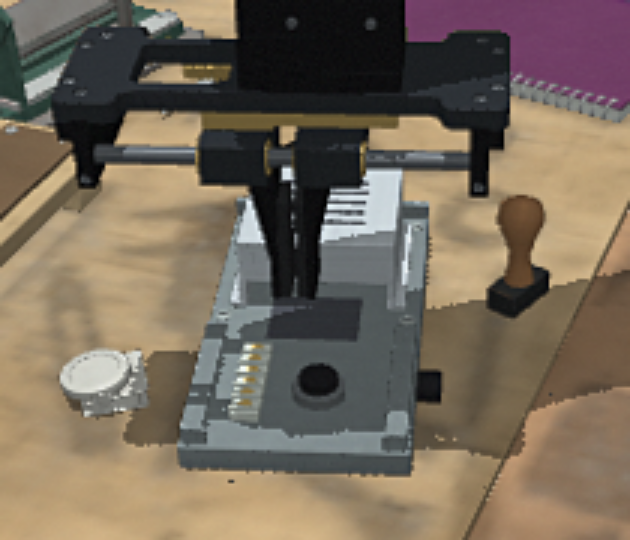

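The cover lies flat on the landing half and the button is clear at crop (319,378). Lining up and pressing it.

arm_command(
  moves=[0,-0.8,1,0,0,0,2,0,0,0,1,0,0,0,0.4,0,0,0,0,0,0,0,0,0],
)

```text
time: 9.5
ee_pos: [0.5332, 0.1547, 0.0322]
eef_rot: [0.595, 0.804, 0.0, -0.0]
ft_force: [0.3, 0.2, -0.4]
width: 0.0005
grip_force: 0.0
```

```bash
python3 -c "
from h import *
st(); w=ray('scene',296.3,276,.026)[:2]-o; print(w@bx,w@by)"
```

```text
t 9.5 box mm [-7.2 61.4 32.2] yaw err 0.0 tilt [-0.0002  0.0002] F [ 0.34  0.24 -0.38] w 0.0005
-0.008790336130484874 0.06606937646085535
```

arm_command(
  moves=[0,0,0.3,0,0,0,0.3,0,0,0,0.2,0,0,0,0.2,0,0,0,0.1,0,0,0,0.05,0,0,0,0,0,0,0,0,0],
)

```text
time: 10.17
ee_pos: [0.5336, 0.1548, 0.0221]
eef_rot: [0.595, 0.804, 0.0, 0.001]
ft_force: [-5.0, -3.8, 18.0]
width: 0.0003
grip_force: 9.0
```

The button is bottomed (TCP 22.1 mm, 18 N). Releasing and clearing the view.

arm_command(
  moves=[0,0,-0.5,0,0,0,-1.5,0,0,0,-3,0,0,0,-4,0,2,0,-3,0,4,0,0,0,4,0,0,0,4,0,0,0,2,0,0,0,0,0,0,0,0,0,0,0],
)

```text
time: 11.08
ee_pos: [0.4853, 0.3092, 0.1411]
eef_rot: [0.594, 0.805, 0.0, -0.0]
ft_force: [0.7, -1.2, -0.9]
width: 0.0003
grip_force: 0.0
```

```bash
python3 -c "
from h import *
st()
im=r.camera('top')[:,:,::-1]; cv2.imwrite('pics/t4.png',cv2.resize(im[195:305,265:425],None,fx=5,fy=5,interpolation=2))"
```

```text
t 11.08 box mm [ -8.  223.2 141.1] yaw err 0.21 tilt [-0.0001  0.0003] F [ 0.7  -1.17 -0.93] w 0.0003
```

View pics/t4.png

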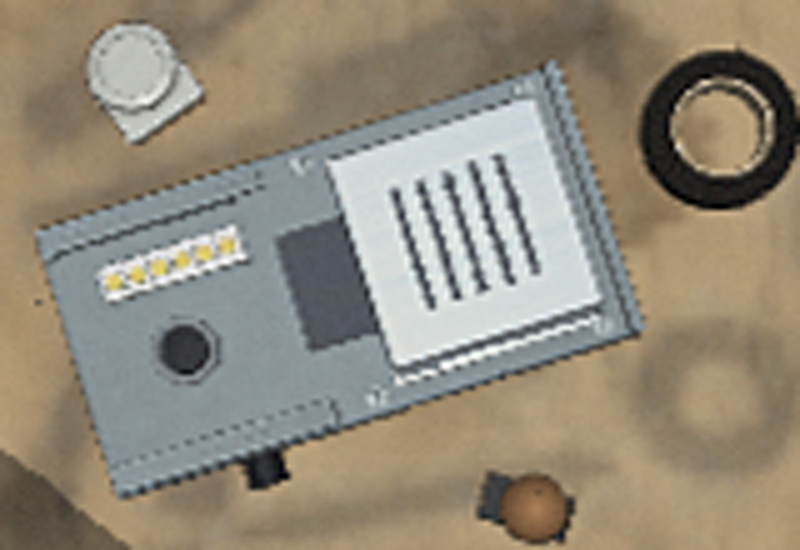

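The cover is square on the landing half, with its centre at crop (467,234), or about box y -50. The tab is flush, the button is up at (187,349), and the clip, stamp and tape haven't moved.

```bash
python3 -c "
from bench import r
print(r.close_job())"
```

```text
the job is handed in; nothing more can be done
None
```

The job is handed in: the tab is pressed in, the cover lies flat at about box y -50 mm, the reset button was pressed fully and released, and the tape roll, stamp and clip are where they were; no verdict came back.

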